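# Clamp a power board in the sliding-jaw board holder

## Task

Get the green power board ready for rework: take it off the foam pad, set it down gently on the four support posts of the board holder, midway between the rails and with its long edges towards the two jaws, then slide the moving jaw up along its rails until the board's long edges are fully home in the slots of both jaws. The jaw binds on its rails if it is pushed away from its middle, so push it square on its centre line and never force it, and leave everything else on the bench where it lies.

Things in the scene. Friction and masses are not known exactly. Their poses are not given: they have to be found in the camera images.
- holder: Circuit board holder, fixed: grey base plate, x -185 to 145, y -130 to 130 (mm), 6 thick. Origin: on the bench, midway between the rails; x runs along the rails from moving to fixed jaw, z up. Two steel rails 12 x 12 along x at y +-105, z 22 to 34. Near end block: x -185 to -167, z up to 22. Fixed aluminium jaw at the far end: x 115 to 143, y -125 to 125, top z 50.
- holder_slot (a point): Bottom of the fixed jaw's slot, mid-length: holder (115, 0, 40) mm, axes as the holder's. The slot takes the board's edge: 170 long in y, z 36.5 to 44, open towards -x; its lips stand 6 mm out, to holder x 109.
- holder_seat (a point): Where the clamped board's underside centre ends: holder (65, 0, 38) mm, axes as the holder's. Four posts with rubber caps (radius 7) stand under it at x +-30, y +-45 mm, their tops at this height. To go down clear of the fixed jaw's lip the board's centre must be set 7 to 30 mm short of here (-x), best 10 to 15; the moving jaw pushes it the rest of the way.
- jaw: Moving jaw: aluminium bar with a blue shoe wrapping the rail at each end, held by friction only, 252 mm long, 0.28 to 0.42 kg. Origin mid-bar at rail-top height (holder z 34); axes as the holder's. mm: bar y +-85, x -18 (back) to 16 (lips), z -10 to 16; slot bottom x 10, z 2.5 to 10. Shoes y 82 to 126, x +-20, z -20 to 16. Starts at holder x -115 to -85; closed on the board at x 5.
- jaw_push (a point): Middle of the jaw's back face, on its red centre line: jaw (-18, 0, 3) mm. Push here towards holder +x: 2 to 10 N slides it. Pushed off the middle (on some starts from 25 mm, always from 70 mm) it skews up to 0.05 rad and wedges on the rails; backed off and pushed here it comes free. Home on the board it stops dead: 15 to 25 N is enough, over 45 N is forcing it.
- board: Green circuit board 100 (x) x 140 (y) x 2 mm, 0.15 to 0.25 kg. Origin: underside centre, z up. Black finned heat sink in the middle, 50 (x) x 36 (y), z 2 to 32: grip it across y; parts beside it within |x| 15 are under 4 mm high. Capacitors and connectors to z 22 near the corners (|x| 26 to 42, |y| 31 to 66). Its bare long edges (x +-50) go into the slots, either way round. Starts on the foam.
- foam: Dark violet foam pad, fixed to the bench, 240 (x) x 150 (y) x 10 mm, on which the board lies at the start; origin: centre of the underside. It may be on either side of the holder.
- parts_tray: Bystander, fixed: blue open tray with eight compartments of small parts, 200 (x) x 140 (y) x 35 mm; origin: centre of the underside. Stands on the other side of the holder.
- tweezers: Bystander: steel tweezers 14 x 110 (y) x 8 mm lying on the foam pad beside the board; origin: centre of the underside. Leave it.
- solder_reel: Bystander: grey reel of solder, 56 mm across, 40 mm tall, standing on its flange; origin: centre of the underside. Leave it.
- flux_bottle: Bystander: white bottle with red cap, 40 mm across, 85 mm tall; origin: centre of the underside. Leave it.
- screwdriver: Bystander: red screwdriver, 160 mm long along its x, lying beside the holder; origin: middle of its underside. Leave it.
- brush: Bystander: flat brush, 150 mm long along its x, lying beside the holder; origin: middle of its underside. Leave it.
- small_case: Bystander: open white plastic box 70 x 45 x 26 mm with a black shaft 60 mm long out of its -x end; origin: centre of the box's underside. Leave it.
Not all that is in view belongs to the job. Leave any orange look-alike of the board alone.

How it is judged:
By the outcome, as a careful person would: the job done as asked, in the order asked, and still so for the second after the job is handed in, with the robot touching nothing.
It also fails if it takes over 48 s, if anything falls off the work surface, if the arm or the gripper's body presses on something with over 40 N, if the wrist force passes 120 N, or if a joint passes its speed limit or range.

## Robot

A 6-joint arm with a two-finger parallel gripper is mounted at the origin on the work surface. World frame = base frame: x ahead of the robot, y to its left, z up, the work surface at z = 0. Lengths are in m, angles in degrees, forces in N, time in s.
With the tool pointing down it reaches from about 0.4 to 0.825 m from the base axis. Payload 7 kg.
Tool frame: the origin (TCP) lies on the centre line of the jaws, within the pads' length; the fingertips stand 19 mm ahead of it and the grasp point (between the pads) is the TCP (r.tip_extent is the distance from the TCP to the fingertips, in m); z points along the fingers, y is the line along which they close (so a half turn about z gives the same grasp; the last joint's range is limited). The gripper opens to 88 mm and grips with 3 to 60 N. Pads are 19 mm wide; open, the fingers measure 130 mm over their backs; the gripper's body (78 mm by 193 mm) begins 47 mm behind the grasp point.
Start: joints at [-50.128, 20.546, 0.682, 0, -70.136, -16.507], TCP at [0.268, -0.62, 0.246] pointing down, gripper open.
Joint ranges: [-176.03, 176.03], [-82.01, 121.73], [-58.28, 71.71], [-173.87, 95.51], [-174.79, -0.11], [-173.66, 173.66]. Speed limits (degrees/s): [136.94, 136.94, 172.46, 180, 180, 180].

## Interface

Orientations are given as [roll, pitch, yaw] about the fixed x, y, z axes, in that order (R = Rz(yaw) Ry(pitch) Rx(roll)).
In Python, from plant import r gives the robot as it stands. The module is installed in compiled form; this text tells all that it offers.
- The arm moves only by the tool jog_arm, never from a script. Its argument "deltas" is a list that holds one entry, the list of rows, each a list of 5 numbers: the opening, from -1 (shut) to 1 (fully open), then the shift along the world's x, y, z in cm, then the turn about the world's z in rad. In form: [[[claw, dx, dy, dz, turn], ...]]. A call has 1 to 8 rows; each row shifts and turns the commanded pose from where the row before left it; what a row does not reach is not made up. A row lasts 1/8 s, in which the tool goes at most 62.5 mm and 10.7 degrees, less where a joint would pass 70% of its speed; a pose out of reach is approached as far as the arm can. A call with a gripper value outside its range is refused whole. The fingers move at their own pace and stop on an object; "force" is the grip in N (left out, the last holds). Time passes only in rows, so rows that do not move let the fingers close. It gives the time, the measured TCP pose, the force, the opening and the grip force at its end, in the units of the state.
- r.get_state(): the state, without advancing time (a new reading comes with each control period).
- r.capture(name): name is "scene" or "top"; returns the picture (420x560x3 uint8, blue, green, red); there is no depth.
- r.camera_info(name): a dict with "fx", "fy", "cx", "cy" (pixels), "view" (4x4, takes a point from world to camera coordinates). Camera axes: x right, y up, looking along -z (the intrinsics and any distortion apply to the point x, -y, -z); pixel columns grow to the right and rows downward; lengths in m; the calibration is good to about 2 mm. A picture is of the moment at which its call begins. camera_info takes no time and is no camera call.
- r.close_job(): hands the job in; it is judged then, once.
The state is a dict: "time_s": time; "joints": joint angles; "qd": joint speeds; "joint_torque": joint torques, N m; "tcp_pos": TCP position; "eef_rot": TCP orientation; "contact_force": force on the tool from outside, world axes, zero at the start; "moment": the same for the moment, N m; "gripper_width": finger opening in m; "gripper_force": force on a finger pad.
Only numpy, scipy, OpenCV 4.12 (cv2) and the standard library are available. Lean on these libraries where they do the work, as an engineer would, in place of code of your own. Each camera call takes 0.05 s, during which the arm holds its last target. There are 200 camera calls.

## Working session

There is one attempt and no reset: what is moved stays moved. The work goes in short steps, Python scripts to look and compute and a tool call to move; the robot and the scene stay as the last step left them, time stands still between calls to the robot, and variables do not carry over. Pictures are saved under pics/ and viewed, at most 10 in all, crops included, and the job is handed in when it is done.

Besides the shell and the picture viewer there is one more tool, called after ">>>" in YAML: its name, and indented under it one key for each argument. jog_arm: Moves the arm, as the interface text tells. Its arguments: {"type":"object","properties":{"deltas":{"type":"array"},"force":{"type":"number"}},"required":["deltas"]}

```bash
mkdir -p pics
cat > h.py <<'E'
import numpy as np, cv2
from plant import r
def cam(n):
    c=r.camera_info(n); K=np.array([[c['fx'],0,c['cx']],[0,c['fy'],c['cy']],[0,0,1.]]); V=np.array(c['view']); return c,K,V
def ray(n,u,v):
    c,K,V=cam(n); d=np.linalg.inv(K)@[u,v,1.]; d=np.array([d[0],-d[1],-d[2]])
    R=V[:3,:3]; return -R.T@V[:3,3], R.T@d
def onz(n,u,v,z):
    o,d=ray(n,u,v); return o+d*(z-o[2])/d[2]
def px(n,p):
    c,K,V=cam(n); q=V[:3,:3]@np.asarray(p)+V[:3,3]; q=K@[q[0],-q[1],-q[2]]; return q[:2]/q[2]
E
python3 - <<'E'
from h import *
for n in('scene','top'):
    i=r.capture(n); cv2.imwrite(f'pics/{n}0.png',i); print(r.camera_info(n)); print(ray(n,280,210))
print(r.get_state())
E
```

```text
{'fx': 491.05480241505626, 'fy': 491.05480241505626, 'cx': 279.37383886066425, 'cy': 205.68940094971484, 'view': array([[-0.57614573,  0.81717946,  0.01654744,  0.22264193],
       [-0.51223727, -0.37677695,  0.77178502,  0.24898207],
       [ 0.63692156,  0.43618443,  0.63566821, -1.58716881],
       [ 0.        ,  0.        ,  0.        ,  1.        ]])}
(array([1.26671413, 0.60417061, 0.81306797]), array([-0.63315968, -0.43183497, -0.64242202]))
{'fx': 385.81626320194897, 'fy': 385.81626320194897, 'cx': 278.3538276766532, 'cy': 204.80957326950306, 'view': array([[ 0.01586832, -0.99984174, -0.00804358,  0.05357758],
       [ 0.99903455,  0.0155249 ,  0.04109672, -0.46721473],
       [-0.04096534, -0.00868795,  0.9991228 , -1.09670301],
       [ 0.        ,  0.        ,  0.        ,  1.        ]])}
(array([0.42098666, 0.05129446, 1.11537293]), array([ 0.02759293,  0.00421304, -0.99970999]))
{'time_s': 0.1, 'joints': array([-5.01273174e+01,  2.05875428e+01,  6.40881871e-01, -1.88405799e-02,
       -7.01366518e+01, -1.65074948e+01]), 'qd': array([ 0.0843946 , -0.0908349 ,  0.20039604,  0.08045522, -0.08687305,
        0.00812791]), 'joint_torque': array([-5.28898472e-04, -5.84163988e+01,  2.93752885e+01,  7.01557070e+00,
        1.02155274e-02, -6.57524765e-05]), 'tcp_pos': array([ 0.26753143, -0.61928182,  0.24472462]), 'eef_rot': array([ 1.79915088e+02, -6.69243442e-03, -1.56641222e+02]), 'contact_force': array([ 0.06837807, -0.28906833, -0.39945996]), 'moment': array([ 0.02033742,  0.00088406, -0.00392681]), 'gripper_force': 0.0, 'gripper_width': 0.08785059188736546}
```

View pics/top0.png

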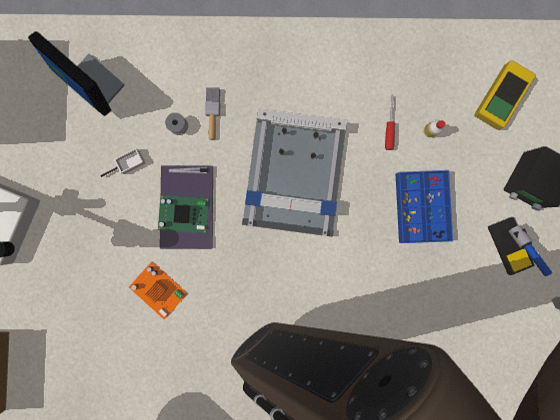

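View pics/scene0.png

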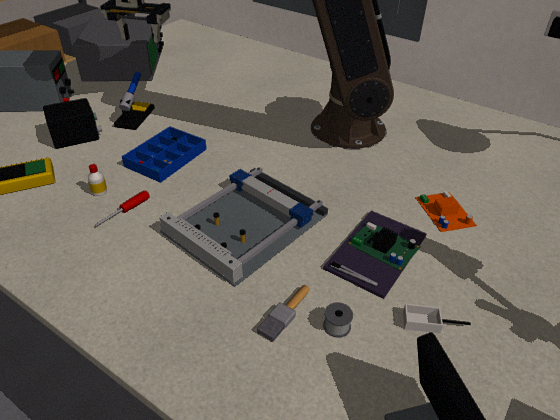

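The green board lies on the violet foam at top (184,214). The orange look-alike sits off the foam at top (158,290), so I leave it. The holder is at top (295,175), with its moving jaw at (292,203). I'll measure and confirm in an enlarged crop.

```bash
cat > m.py <<'E'
from h import *
i=cv2.imread('pics/top0.png'); 
hsv=cv2.cvtColor(i,cv2.COLOR_BGR2HSV)
def big(m,roi):
    k=np.zeros_like(m); u0,v0,u1,v1=roi; k[v0:v1,u0:u1]=m[v0:v1,u0:u1]
    k=cv2.morphologyEx(k,cv2.MORPH_CLOSE,np.ones((5,5)))
    c=sorted(cv2.findContours(k,0,2)[0],key=cv2.contourArea)[::-1]; return c
def rect(n,c,z):
    P=np.array([onz(n,u,v,z)[:2] for u,v in c.reshape(-1,2)],np.float32)*1000
    rr=cv2.minAreaRect(P); return np.round(rr[0],1),np.round(rr[1],1),round(rr[2],2)
g=cv2.inRange(hsv,(40,60,20),(85,255,255)); c=big(g,(150,180,225,250)); print('board',rect('top',c[0],.012))
hs=cv2.inRange(hsv,(0,0,0),(180,255,48)); c=big(hs,(165,195,205,235)); print('sink',rect('top',c[0],.042))
f=cv2.inRange(hsv,(115,40,20),(150,255,255)); c=big(f,(150,155,225,260)); print('foam',rect('top',c[0],.01))
b=cv2.inRange(hsv,(100,150,40),(125,255,255)); 
for c in big(b,(235,180,350,225))[:2]: print('shoe',cv2.boundingRect(c),rect('top',c,.05))
E
python3 m.py
python3 - <<'E'
import cv2,numpy as np
i=cv2.imread('pics/top0.png')
a=cv2.resize(i[100:245,235:355],None,fx=4,fy=4,interpolation=2); b=cv2.resize(i[160:255,155:220],None,fx=4.8,fy=4.8,interpolation=2)
H=max(a.shape[0],b.shape[0]); o=np.zeros((H,a.shape[1]+b.shape[1],3),np.uint8); o[:a.shape[0],:a.shape[1]]=a;o[:b.shape[0],a.shape[1]:]=b
cv2.imwrite('pics/crop0.png',o)
E
```

```text
board (array([436.6, 333.8]), array([139.5,  98.9]), 87.19)
sink (array([435.2, 321.8]), array([58.9, 49.7]), 84.4)
foam (array([456.5, 326.8]), array([235.8, 146.7]), 0.94)
shoe (321, 200, 15, 16) (array([459. , -75.1]), array([41.2, 36.7]), 82.73)
shoe (246, 191, 15, 15) (array([482.5, 131.2]), array([38.8, 36. ]), 82.76)
```

View pics/crop0.png

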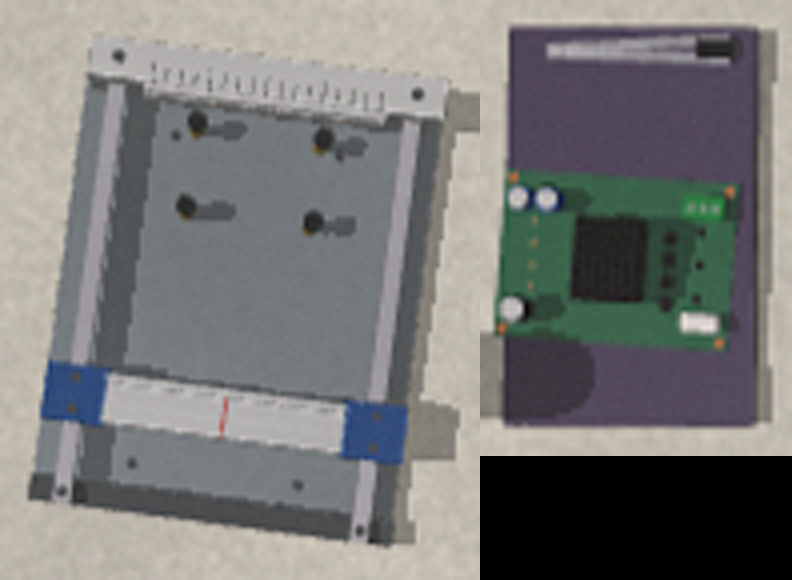

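The crop confirms the green board, with its black heat sink at crop (610,260), tweezers at the far end of the foam and the long axis across. It also shows the holder: post caps at crop (197,123), (324,139), (186,206) and (313,222), and the jaw's red line at (224,416).

```bash
cat >> m.py <<'E'
P=lambda x,y,z:onz('top',235+(x+.5)/4-.5,100+(y+.5)/4-.5,z)[:2]*1000
caps=np.array([P(*q,.038) for q in((197,123),(324,139),(186,206),(313,222))]); print('caps',caps.round(1),caps.mean(0))
fj=np.array([P(119,56,.05),P(417,94,.05)]); nb=np.array([P(62,491,.034),P(359,530,.034)])
for n,q in(('fj',fj),('nb',nb)): d=q[0]-q[1]; print(n,q.mean(0),np.hypot(*d),np.degrees(np.arctan2(d[1],d[0]))-90)
d=fj.mean(0)-nb.mean(0); print('axis',np.degrees(np.arctan2(d[1],d[0])),np.hypot(*d))
print('red',P(226,398,.05),P(222,437,.05))
# scene-view check
s=cv2.imread('pics/scene0.png'); h2=cv2.cvtColor(s,cv2.COLOR_BGR2HSV)
c=big(cv2.inRange(h2,(40,60,20),(85,255,255)),(330,210,430,280)); print('board scene',rect('scene',c[0],.012))
for c in big(cv2.inRange(h2,(100,150,30),(125,255,255)),(225,165,320,228))[:2]: print(cv2.boundingRect(c))
for p in((.4827,.1312,.05),(.459,-.0751,.05)): print(px('scene',p))
E
python3 m.py
```

```text
board (array([436.6, 333.8]), array([139.5,  98.9]), 87.19)
sink (array([435.2, 321.8]), array([58.9, 49.7]), 84.4)
foam (array([456.5, 326.8]), array([235.8, 146.7]), 0.94)
shoe (321, 200, 15, 16) (array([459. , -75.1]), array([41.2, 36.7]), 82.73)
shoe (246, 191, 15, 15) (array([482.5, 131.2]), array([38.8, 36. ]), 82.76)
caps [[675.2  48.4]
 [665.1 -41.1]
 [616.3  55.3]
 [606.3 -34. ]] [640.72784948   7.15427811]
fj [ 7.06854583e+02 -3.56279525e-01] 209.32834941080642 -6.557622064809507
nb [402.8916165  34.9448437] 209.4740201061686 -6.554565633071292
axis -6.6244414461121135 306.0059712662366
red [480.94449776  25.50261967] [453.93714309  27.87227116]
board scene (array([436.3, 334.4]), array([141.9, 102.2]), 86.94)
(289, 202, 24, 26)
(230, 170, 21, 21)
[301.0570404  209.44999965]
[240.58661362 175.08824426]
```

>>> jog_arm:
  deltas:
    - [[1, 3.5, 4, 0, -0.153], [1, 3.5, 4, 0, -0.153], [1, 3.5, 4, 0, -0.153], [1, 3.5, 4, 0, 0], [1, 3.5, 4, 0, 0], [1, 3.5, 4, 0, 0], [1, 3.5, 4, 0, 0], [1, 3.5, 4, 0, 0]]

```text
time_s: 1.1
tcp_pos: [0.5485, -0.2981, 0.2453]
eef_rot: [180.0, -0.0, 177.1]
contact_force: [-0.6, -1.1, -0.6]
gripper_width: 0.0876
gripper_force: 0.0
```

>>> jog_arm:
  deltas:
    - [[1, 0.7, 5, 0, 0], [1, 0.7, 5, 0, 0], [1, 0.7, 5, 0, 0], [1, 0.7, 5, 0, 0], [1, 0.7, 5, 0, 0], [1, 0.7, 5, 0, 0], [1, 0.7, 5, 0, 0]]

```text
time_s: 1.98
tcp_pos: [0.5965, 0.052, 0.2453]
eef_rot: [-180.0, -0.0, 177.1]
contact_force: [1.0, -0.2, -0.1]
gripper_width: 0.0881
gripper_force: 0.0
```

>>> jog_arm:
  deltas:
    - [[1, -2.65, 4.7, 0, 0], [1, -2.65, 4.7, 0, 0], [1, -2.65, 4.7, 0, 0], [1, -2.65, 4.7, 0, 0], [1, -2.65, 4.7, -2, 0], [1, -2.65, 4.7, -4, 0], [1, -0.1, 0, -4, 0], [1, 0, 0, 0, 0]]

```text
time_s: 2.98
tcp_pos: [0.4367, 0.3278, 0.1455]
eef_rot: [-179.7, -0.2, 177.1]
contact_force: [0.2, -0.7, 0.6]
gripper_width: 0.0876
gripper_force: 0.0
```

Run:
```python
from h import *
s=r.capture('scene'); t=r.capture('top')
print(r.get_state()['tcp_pos'],px('scene',(.4364,.334,.042)),px('top',(.4364,.334,.042)))
o=np.hstack([cv2.resize(s[170:300,310:450],(560,520),interpolation=2)]); cv2.imwrite('pics/g1.png',o)
```

```text
[0.43902552 0.32906634 0.14915561] [385.13457291 235.05630075] [180.14102812 213.53545856]
```

View pics/g1.png

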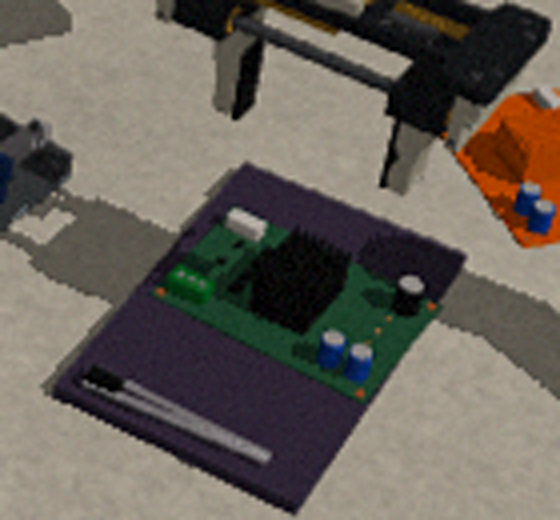

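The view shows the heat-sink top at crop (302,262) against a predicted (300,260). The gripper straddles it, so I'm going down.

>>> jog_arm:
  deltas:
    - [[1, 0, 0.2, -3, 0], [1, 0, 0, -3, 0], [1, 0, 0, -2, 0], [1, 0, 0, -1.5, 0], [1, 0, 0, -0.8, 0], [1, 0, 0, -0.5, 0], [1, 0, 0, 0, 0]]

```text
time_s: 3.95
tcp_pos: [0.4387, 0.3312, 0.0406]
eef_rot: [180.0, 0.0, 177.1]
contact_force: [0.4, -0.1, 0.2]
gripper_width: 0.0878
gripper_force: 0.0
```

>>> jog_arm:
  deltas:
    - [[-0.3, 0, 0, 0, 0], [-0.3, 0, 0, 0, 0], [-0.3, 0, 0, 0, 0], [-0.3, 0, 0, 0, 0]]
  force: 20

```text
time_s: 4.45
tcp_pos: [0.4385, 0.3312, 0.0405]
eef_rot: [180.0, 0.0, 177.1]
contact_force: [1.1, -0.2, 0.2]
gripper_width: 0.0534
gripper_force: 0.0
```

>>> jog_arm:
  deltas:
    - [[-1, 0, 0, -0.2, 0], [-1, 0, 0, 0, 0], [-1, 0, 0, 0, 0], [-1, 0, 0, 0, 0]]
  force: 25

```text
time_s: 4.95
tcp_pos: [0.4385, 0.331, 0.0382]
eef_rot: [-180.0, -0.0, 177.1]
contact_force: [-0.7, 0.2, -1.0]
gripper_width: 0.0359
gripper_force: 25.0
```

>>> jog_arm:
  deltas:
    - [[-1, 0, 0, 0.5, 0], [-1, 0, 0, 1, 0], [-1, 0, 0, 2, 0], [-1, 0, 0, 3, 0], [-1, 0, 0, 3, 0], [-1, 1, -2, 2, 0], [-1, 2, -3.5, 0, 0], [-1, 2.5, -4, 0, 0]]

```text
time_s: 5.95
tcp_pos: [0.4938, 0.2356, 0.1546]
eef_rot: [179.9, 0.1, 177.2]
contact_force: [0.7, -0.3, -1.1]
gripper_width: 0.0356
gripper_force: 25.0
```

>>> jog_arm:
  deltas:
    - [[-1, 2.5, -4, 0, -0.065], [-1, 2.5, -4, 0, 0], [-1, 2.5, -4, 0, 0], [-1, 2.5, -4, 0, 0], [-1, 2, -3.5, 0, 0], [-1, 1, -2, 0, 0], [-1, 0.5, -1, 0, 0], [-1, 0, 0, 0, 0]]

```text
time_s: 6.95
tcp_pos: [0.6284, 0.0108, 0.1535]
eef_rot: [180.0, -0.0, 173.3]
contact_force: [0.4, -0.2, -1.5]
gripper_width: 0.0359
gripper_force: 25.0
```

>>> jog_arm:
  deltas:
    - [[-1, 0, -0.2, -2, 0], [-1, 0, 0, -2, 0], [-1, 0, 0, -1.3, 0], [-1, 0, 0, 0, 0]]

```text
time_s: 7.45
tcp_pos: [0.6278, 0.0097, 0.0996]
eef_rot: [-180.0, -0.1, 173.4]
contact_force: [0.3, 0.6, -3.4]
gripper_width: 0.0357
gripper_force: 25.0
```

Run:
```python
from h import *
s=r.capture('scene'); t=r.capture('top'); cv2.imwrite('pics/s2.png',s); cv2.imwrite('pics/t2.png',t)
print(r.get_state()['tcp_pos'],r.get_state()['eef_rot'])
o=np.hstack([cv2.resize(s[150:290,150:340],None,fx=2.1,fy=2.1,interpolation=2),cv2.resize(t[95:235,215:405],None,fx=2.1,fy=2.1,interpolation=2)]); cv2.imwrite('pics/p2.png',o); print(o.shape)
```

```text
[0.6288361  0.00956009 0.10097164] [1.79997182e+02 3.91608679e-02 1.73383321e+02]
(294, 798, 3)
```

View pics/p2.png

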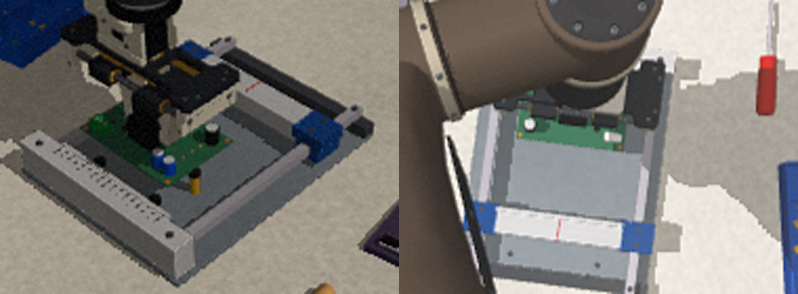

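Left half (scene): the gripped board hangs over the posts, with a far-edge corner at crop (170,187). Right half (top): the near-edge corners are at crop (517,140) and (625,152), parallel to the jaw. I'll measure the board's edges.

Run:
```python
from h import *
O=np.array([577,14.6]); a=np.radians(-6.6); R=np.array([[np.cos(a),-np.sin(a)],[np.sin(a),np.cos(a)]])
for n,roi in(('top',(255,140,330,175)),('scene',(180,190,270,245))):
    i=cv2.imread(f'pics/{n[0]}2.png'); m=cv2.inRange(cv2.cvtColor(i,cv2.COLOR_BGR2HSV),(40,60,20),(85,255,255))
    k=np.zeros_like(m);u0,v0,u1,v1=roi;k[v0:v1,u0:u1]=m[v0:v1,u0:u1]; k=cv2.morphologyEx(k,cv2.MORPH_CLOSE,np.ones((3,3)))
    c=max(cv2.findContours(k,0,2)[0],key=cv2.contourArea)
    P=np.array([(onz(n,u,v,.074)[:2]*1000-O)@R for u,v in c.reshape(-1,2)])
    print(n,'holder x',P[:,0].min(),P[:,0].max(),'y',P[:,1].min(),P[:,1].max())
    # near edge line (min x per y)
    b=np.round(P[:,1]/10)
    print([(int(q*10),round(P[b==q,0].min()),round(P[b==q,0].max())) for q in np.unique(b)])
t=r.get_state()['tcp_pos'][:2]*1000; print('tcp in holder',(t-O)@R)
```

```text
top holder x -0.3472916680431506 36.9251670450674 y -69.04477611935823 69.92507486660622
[(-70, 2, 34), (-60, 28, 36), (-50, 0, 2), (-40, 25, 28), (-30, 0, 24), (-20, 25, 37), (-10, 0, 2), (0, 23, 25), (10, 0, 2), (20, 24, 34), (30, 0, 2), (40, 26, 29), (50, 0, 27), (60, 10, 37), (70, 0, 36)]
scene holder x -1.6071359555460605 100.50603006520197 y -74.40295998899416 73.46606375729439
[(-70, 38, 99), (-60, 98, 99), (-50, 53, 98), (-40, 55, 100), (-30, 66, 100), (-20, 74, 99), (-10, 74, 100), (0, 74, 100), (10, 73, 101), (20, 59, 100), (30, 1, 100), (40, 59, 100), (50, -1, 100), (60, -1, 100), (70, -2, 99)]
tcp in holder [52.07183851  0.95138333]
```

The board is 15 mm short of the seat, centred and square. I shift +2 mm in x and lower gently.

>>> jog_arm:
  deltas:
    - [[-1, 0.2, 0, -1, 0], [-1, 0, 0, -0.9, 0], [-1, 0, 0, -0.6, 0], [-1, 0, 0, -0.3, 0], [-1, 0, 0, -0.2, 0], [-1, 0, 0, -0.1, 0], [-1, 0, 0, 0, 0]]

```text
time_s: 8.43
tcp_pos: [0.6306, 0.0091, 0.0695]
eef_rot: [180.0, 0.0, 173.3]
contact_force: [0.9, 0.3, -2.6]
gripper_width: 0.0363
gripper_force: 25.0
```

>>> jog_arm:
  deltas:
    - [[-1, 0, 0, -0.1, 0], [-1, 0, 0, -0.1, 0], [-1, 0, 0, 0, 0]]

```text
time_s: 8.8
tcp_pos: [0.6304, 0.0091, 0.0673]
eef_rot: [-180.0, -0.0, 173.3]
contact_force: [-1.0, 0.2, -1.5]
gripper_width: 0.0359
gripper_force: 25.0
```

>>> jog_arm:
  deltas:
    - [[-1, 0, 0, -0.05, 0], [-1, 0, 0, -0.05, 0], [-1, 0, 0, 0, 0]]

```text
time_s: 9.18
tcp_pos: [0.6305, 0.0091, 0.0663]
eef_rot: [-180.0, -0.0, 173.3]
contact_force: [-0.4, -0.2, -0.8]
gripper_width: 0.0358
gripper_force: 25.0
```

>>> jog_arm:
  deltas:
    - [[-1, 0, 0, -0.05, 0], [-1, 0, 0, -0.05, 0], [-1, 0, 0, 0, 0]]

```text
time_s: 9.55
tcp_pos: [0.6306, 0.0091, 0.0662]
eef_rot: [180.0, 0.0, 173.4]
contact_force: [-3.1, 0.9, 5.0]
gripper_width: 0.0358
gripper_force: 25.0
```

Contact on the posts (+5 N). I release and rise.

>>> jog_arm:
  deltas:
    - [[-0.8, 0, 0, 0.03, 0], [-0.1, 0, 0, 0, 0], [0.1, 0, 0, 0, 0], [0.4, 0, 0, 0, 0], [0.6, 0, 0, 0, 0], [0.6, 0, 0, 0, 0], [0.6, 0, 0, 0, 0]]
  force: 10

```text
time_s: 10.42
tcp_pos: [0.6305, 0.0091, 0.0656]
eef_rot: [180.0, 0.0, 173.3]
contact_force: [-0.6, -1.1, 0.4]
gripper_width: 0.0699
gripper_force: 0.0
```

>>> jog_arm:
  deltas:
    - [[0.6, 0, 0, 1, 0], [0.6, 0, 0, 2, 0], [0.6, 0, 0, 3, 0], [0, 0, 0, 4, 0], [-1, -4, 0.5, 3, 0], [-1, -5.5, 0.6, 0, 0], [-1, -5.5, 0.6, 0, 0], [-1, -5.5, 0.6, 0, 0]]

```text
time_s: 11.42
tcp_pos: [0.4241, 0.032, 0.1963]
eef_rot: [180.0, 0.1, 173.3]
contact_force: [-0.5, 1.5, 1.1]
gripper_width: 0.0257
gripper_force: 0.0
```

>>> jog_arm:
  deltas:
    - [[-1, 0, 0, -4, 0], [-1, 0, 0, -4, 0], [-1, 0, 0, -3, 0], [-1, 0, 0, -2, 0], [-1, 0, 0, -1.5, 0], [-1, 0, 0, -0.4, 0], [-1, 0, 0, 0, 0]]

```text
time_s: 12.3
tcp_pos: [0.4258, 0.0322, 0.0471]
eef_rot: [180.0, 0.0, 173.4]
contact_force: [0.3, -0.2, 0.5]
gripper_width: 0.0004
gripper_force: 0.0
```

Run:
```python
from h import *
s=r.capture('scene'); t=r.capture('top'); cv2.imwrite('pics/s3.png',s); cv2.imwrite('pics/t3.png',t)
O=np.array([577,14.6]); a=np.radians(-6.6); R=np.array([[np.cos(a),-np.sin(a)],[np.sin(a),np.cos(a)]])
st=r.get_state();print((st['tcp_pos'][:2]*1000-O)@R,st['tcp_pos'],st['eef_rot'],st['contact_force'])
for n,i,roi in(('top',t,(245,110,340,180)),('scene',s,(170,180,300,250))):
    m=cv2.inRange(cv2.cvtColor(i,cv2.COLOR_BGR2HSV),(40,60,20),(85,255,255))
    k=np.zeros_like(m);u0,v0,u1,v1=roi;k[v0:v1,u0:u1]=m[v0:v1,u0:u1]; k=cv2.morphologyEx(k,cv2.MORPH_CLOSE,np.ones((3,3)))
    c=max(cv2.findContours(k,0,2)[0],key=cv2.contourArea)
    P=np.array([(onz(n,u,v,.040)[:2]*1000-O)@R for u,v in c.reshape(-1,2)],np.float32)
    print(n,cv2.minAreaRect(P),P.min(0),P.max(0))
o=np.hstack([cv2.resize(s[150:290,150:340],None,fx=2.1,fy=2.1,interpolation=2),cv2.resize(t[95:235,215:405],None,fx=2.1,fy=2.1,interpolation=2)]); cv2.imwrite('pics/p3.png',o)
```

```text
[-152.00816748    0.2814215 ] [0.42603157 0.03235094 0.04739305] [1.79957975e+02 6.47263471e-02 1.73348594e+02] [-0.35558118  0.47020238 -0.33150703]
top ((51.72845458984375, -0.18352508544921875), (139.90216064453125, 99.8342514038086), 89.9694595336914) [  1.7941241 -70.12729  ] [101.674515  69.74792 ]
scene ((51.0606803894043, -1.3952255249023438), (146.571533203125, 101.17147064208984), 89.94403076171875) [  0.4625849 -74.70163  ] [101.67875  71.89053]
```

View pics/p3.png

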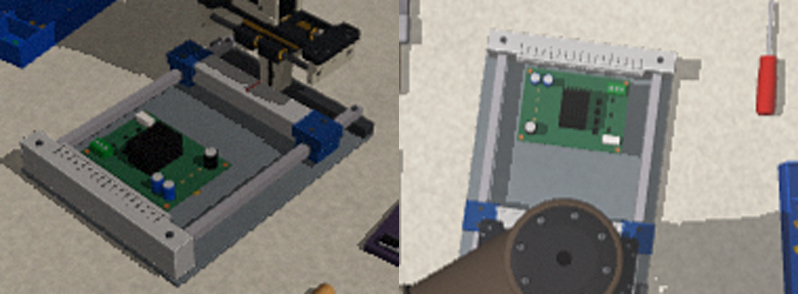

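The board lies on the posts (top crop (575,110)), measured at holder (51.7, -0.2) and square, 13 mm short of the seat. The closed fingers stand behind the jaw on its red line. I push slowly now.

>>> jog_arm:
  deltas:
    - [[-1, 0.5, -0.06, 0, 0], [-1, 0.5, -0.06, 0, 0], [-1, 0.3, -0.03, 0, 0], [-1, 0.3, -0.03, 0, 0], [-1, 0.3, -0.04, 0, 0], [-1, 0.4, -0.05, 0, 0], [-1, 0.4, -0.05, 0, 0], [-1, 0.5, -0.06, 0, 0]]

```text
time_s: 13.4
tcp_pos: [0.4578, 0.0283, 0.0466]
eef_rot: [-180.0, -0.0, 173.3]
contact_force: [-0.7, -0.2, -1.5]
gripper_width: 0.0008
gripper_force: 0.6
```

>>> jog_arm:
  deltas:
    - [[-1, 0.4, -0.05, 0, 0], [-1, 0.4, -0.05, 0, 0], [-1, 0.4, -0.05, 0, 0], [-1, 0.4, -0.04, 0, 0]]

```text
time_s: 13.9
tcp_pos: [0.4738, 0.0264, 0.0466]
eef_rot: [-180.0, -0.0, 173.3]
contact_force: [-1.1, 0.4, -0.2]
gripper_width: 0.0003
gripper_force: 0.6
```

```bash
cat > j.py <<'E'
from h import *
import sys
s=r.capture('scene'); t=r.capture('top'); k=sys.argv[1]; cv2.imwrite(f'pics/s{k}.png',s); cv2.imwrite(f'pics/t{k}.png',t)
O=np.array([577,14.6]); a=np.radians(-6.6); R=np.array([[np.cos(a),-np.sin(a)],[np.sin(a),np.cos(a)]])
st=r.get_state();print((st['tcp_pos'][:2]*1000-O)@R,st['tcp_pos'][2],st['contact_force'],st['moment'])
def blobs(n,i,lo,hi,z,roi,m):
    g=cv2.inRange(cv2.cvtColor(i,cv2.COLOR_BGR2HSV),lo,hi); q=np.zeros_like(g);u0,v0,u1,v1=roi;q[v0:v1,u0:u1]=g[v0:v1,u0:u1]
    q=cv2.morphologyEx(q,cv2.MORPH_CLOSE,np.ones((3,3)))
    for c in sorted(cv2.findContours(q,0,2)[0],key=cv2.contourArea)[::-1][:m]:
        P=np.array([(onz(n,u,v,z)[:2]*1000-O)@R for u,v in c.reshape(-1,2)],np.float32)
        print(n,P.min(0).round(1),P.max(0).round(1),round(cv2.minAreaRect(P)[2],1))
blobs('top',t,(100,150,40),(125,255,255),.05,(235,120,350,225),2)
blobs('scene',s,(100,150,30),(125,255,255),.05,(190,160,330,240),2)
blobs('top',t,(40,60,20),(85,255,255),.04,(245,110,340,180),1)
o=np.hstack([cv2.resize(s[150:290,150:340],None,fx=2.1,fy=2.1,interpolation=2),cv2.resize(t[95:235,215:405],None,fx=2.1,fy=2.1,interpolation=2)]); cv2.imwrite(f'pics/p{k}.png',o)
E
python3 j.py 4
```

```text
[-1.03425961e+02  3.18485909e-02] 0.04674396253836466 [ 0.14501997 -0.19699006  0.18308492] [-0.02454065 -0.03115458  0.03803848]
top [-76.1 103.2] [-55.7 124.4] 86.1
top [ -56.9 -109. ] [ -56.9 -109. ] 0.0
scene [-93.5  83.8] [-24.6 145.4] 87.9
scene [ -93.6 -124.4] [-25.7 -56.2] 27.5
top [  1.8 -70.1] [101.   69.7] 0.0
```

The jaw follows: shoe fronts at holder x about -56 on both sides, square, with fingers at -103 as expected. I continue.

>>> jog_arm:
  deltas:
    - [[-1, 0.5, -0.06, 0, 0], [-1, 0.6, -0.07, 0, 0], [-1, 0.6, -0.07, 0, 0], [-1, 0.6, -0.07, 0, 0], [-1, 0.6, -0.07, 0, 0], [-1, 0.6, -0.07, 0, 0], [-1, 0.6, -0.07, 0, 0], [-1, 0.5, -0.06, 0, 0]]

```text
time_s: 15.0
tcp_pos: [0.52, 0.021, 0.0466]
eef_rot: [180.0, 0.0, 173.3]
contact_force: [-2.8, 0.1, 2.2]
gripper_width: 0.0004
gripper_force: 1.8
```

>>> jog_arm:
  deltas:
    - [[-1, 0.4, -0.04, 0, 0], [-1, 0.4, -0.05, 0, 0], [-1, 0.3, -0.04, 0, 0], [-1, 0, 0, 0, 0]]

```text
time_s: 15.5
tcp_pos: [0.5312, 0.0198, 0.0466]
eef_rot: [180.0, 0.1, 173.3]
contact_force: [-0.6, -0.1, -0.6]
gripper_width: 0.0004
gripper_force: 0.1
```

```bash
python3 j.py 5
```

```text
[-4.61394460e+01 -4.11224181e-02] 0.04675904257854609 [0.43453986 0.51087326 0.73814873] [-0.07766782 -0.01501527 -0.0400264 ]
top [ -30.  -122.3] [ -30.  -122.3] 0.0
top [ -34.2 -111.7] [ -34.2 -111.7] 0.0
scene [-35.3  84.8] [ 23.5 145.1] 0.3
scene [ -34.7 -124.5] [ 29.8 -63.5] 21.0
top [51.4 28.3] [101.7  69.7] 52.7
```

View pics/p5.png

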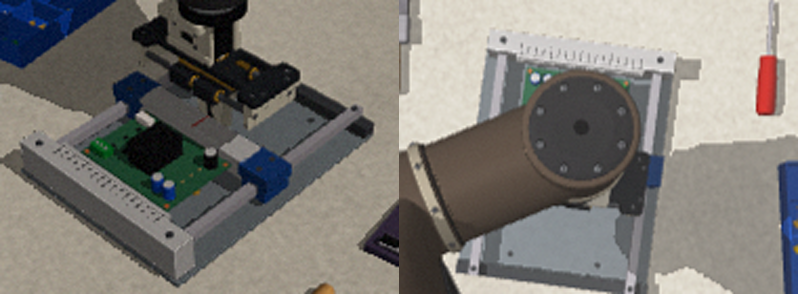

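The jaw stands square just short of the board's near edge (scene crop (240,160)). I close the last 23 mm slowly.

>>> jog_arm:
  deltas:
    - [[-1, 0.25, -0.03, 0, 0], [-1, 0.25, -0.03, 0, 0], [-1, 0.25, -0.03, 0, 0], [-1, 0.25, -0.03, 0, 0], [-1, 0.25, -0.03, 0, 0], [-1, 0.25, -0.03, 0, 0], [-1, 0.2, -0.02, 0, 0], [-1, 0.1, -0.01, 0, 0]]

```text
time_s: 16.6
tcp_pos: [0.5477, 0.0173, 0.0465]
eef_rot: [-180.0, -0.1, 173.3]
contact_force: [-6.8, 1.0, 5.7]
gripper_width: 0.0007
gripper_force: 3.4
```

>>> jog_arm:
  deltas:
    - [[-1, 0.1, -0.01, 0, 0], [-1, 0.1, -0.01, 0, 0], [-1, 0.1, -0.02, 0, 0]]

```text
time_s: 16.98
tcp_pos: [0.5507, 0.0169, 0.0465]
eef_rot: [-180.0, -0.1, 173.3]
contact_force: [-5.2, 1.2, 5.1]
gripper_width: 0.0007
gripper_force: 3.2
```

>>> jog_arm:
  deltas:
    - [[-1, 0.1, -0.01, 0, 0], [-1, 0.1, -0.01, 0, 0]]

```text
time_s: 17.23
tcp_pos: [0.5526, 0.0167, 0.0465]
eef_rot: [-180.0, -0.1, 173.3]
contact_force: [-5.1, 0.2, 6.2]
gripper_width: 0.0002
gripper_force: 3.3
```

>>> jog_arm:
  deltas:
    - [[-1, 0.1, -0.01, 0, 0]]

```text
time_s: 17.35
tcp_pos: [0.5528, 0.0166, 0.0464]
eef_rot: [-180.0, -0.2, 173.3]
contact_force: [-12.1, 3.1, 9.4]
gripper_width: 0.0004
gripper_force: 6.0
```

>>> jog_arm:
  deltas:
    - [[-1, 0.05, -0.01, 0, 0], [-1, 0, 0, 0, 0]]

```text
time_s: 17.6
tcp_pos: [0.5528, 0.0166, 0.0463]
eef_rot: [-179.9, -0.2, 173.3]
contact_force: [-10.3, 3.8, 9.1]
gripper_width: 0.0002
gripper_force: 5.8
```

>>> jog_arm:
  deltas:
    - [[-1, 0.05, 0, 0, 0], [-1, 0.05, -0.01, 0, 0], [-1, 0, 0, 0, 0]]

```text
time_s: 17.98
tcp_pos: [0.5528, 0.0165, 0.0463]
eef_rot: [-179.9, -0.3, 173.3]
contact_force: [-15.2, 5.3, 14.1]
gripper_width: 0.0004
gripper_force: 7.9
```

```bash
python3 j.py 6
```

```text
[-24.23702389  -0.85968477] 0.04625819830646081 [-14.99054326   5.92654869  12.37417733] [2.06645238 5.31926479 0.02467959]
top [  -0.7 -110.3] [  -0.7 -110.3] 0.0
top [ -10.3 -122.6] [ -10.3 -122.6] 0.0
scene [-13.8  82.3] [ 37.5 136.8] 0.4
scene [ -12.9 -126.2] [ 49.8 -62.7] 23.0
top [91.4 64.2] [105.9  68.8] 7.5
```

View pics/p6.png

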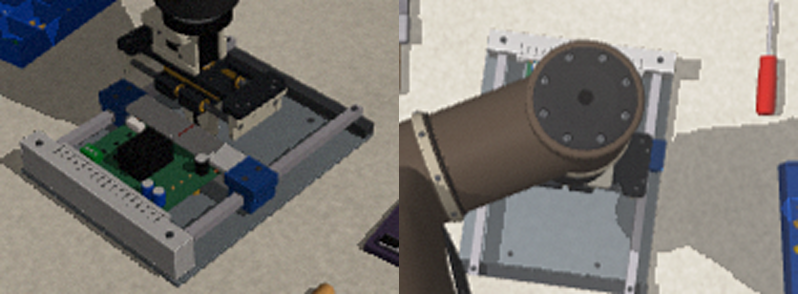

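The jaw stopped dead at about 16 N, with the board's edges in both slots (scene crop (150,150)). I firm up to about 20 N, relieving the downward drag, then back off and measure with the arm away.

>>> jog_arm:
  deltas:
    - [[-1, 0.05, 0.05, 0.05, 0], [-1, 0.05, 0.03, 0.05, 0], [-1, 0, 0, 0, 0]]

```text
time_s: 18.45
tcp_pos: [0.5529, 0.0166, 0.0463]
eef_rot: [-179.9, -0.4, 173.3]
contact_force: [-14.0, 1.9, 5.5]
gripper_width: 0.0002
gripper_force: 7.0
```

>>> jog_arm:
  deltas:
    - [[-1, 0.1, 0, 0.05, 0], [-1, 0.1, 0, 0.03, 0], [-1, 0, 0, 0, 0]]

```text
time_s: 18.82
tcp_pos: [0.5529, 0.0165, 0.0464]
eef_rot: [-179.8, -0.6, 173.2]
contact_force: [-19.2, 4.8, 6.4]
gripper_width: 0.0006
gripper_force: 9.5
```

Dead stop at 20 N. I back off, rise and swing clear.

>>> jog_arm:
  deltas:
    - [[-1, -0.4, 0.02, 0, 0], [-1, -0.6, 0.07, 0, 0], [-1, -2, 0.2, 0, 0], [-1, -3, 0.35, 0, 0], [-1, -3, 0.35, 2, 0], [-1, 0, 0, 5, 0], [-1, 0, 0, 5, 0], [-1, 0, 0, 3, 0]]

```text
time_s: 19.82
tcp_pos: [0.4706, 0.028, 0.2018]
eef_rot: [179.8, 0.3, 173.4]
contact_force: [0.3, -0.0, 0.1]
gripper_width: 0.0005
gripper_force: 0.0
```

>>> jog_arm:
  deltas:
    - [[-1, 0, -5, 0, 0], [-1, 0, -5, 0, 0], [-1, 0, -5, 0, 0], [-1, 0, -5, 0, 0], [-1, 0, -3, 0, 0], [-1, 0, 0, 0, 0]]

```text
time_s: 20.58
tcp_pos: [0.4696, -0.2045, 0.1987]
eef_rot: [-180.0, 0.1, 173.2]
contact_force: [0.3, 0.1, 0.7]
gripper_width: 0.0004
gripper_force: 0.0
```

```bash
python3 j.py 7
python3 - <<'E'
from h import *
s=cv2.imread('pics/s7.png');t=cv2.imread('pics/t7.png')
o=np.hstack([cv2.resize(s[165:275,160:290],None,fx=3.0,fy=3.0,interpolation=2),cv2.resize(t[100:210,235:365],None,fx=3.0,fy=3.0,interpolation=2)]); cv2.imwrite('pics/p7.png',o)
E
```

```text
[ -81.88468102 -228.35103919] 0.19863750471693692 [0.78208474 0.48808908 0.23885489] [-0.06686947 -0.05731867  0.00766371]
top [-14.3  84. ] [ 22.9 123.6] 1.9
scene [-13.8  82.3] [ 37.5 136.8] 0.4
scene [ -12.9 -126.2] [ 49.8 -62.7] 23.0
top [ 25.4 -70.1] [109.8  69.6] 7.4
```

View pics/p7.png

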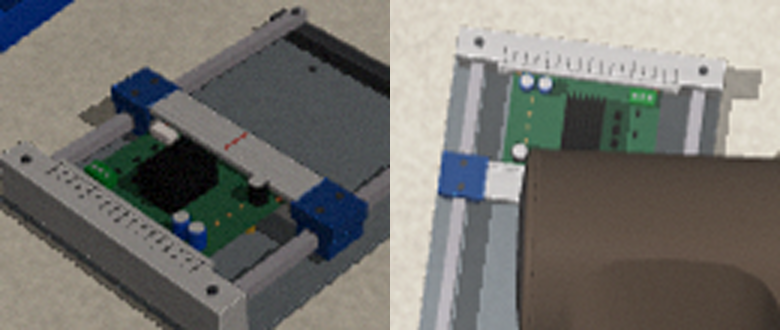

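The jaw is square and the board sits between the jaws. The absolute offset is only good to about 2 mm, so I move the arm clear and measure the jaw-to-jaw distance directly.

>>> jog_arm:
  deltas:
    - [[-1, 0, -4, 1, 0], [-1, 0, -5, 0, 0], [-1, -0.5, -5, 0, 0], [-1, -1, -5, 0, 0], [-1, -1, -5, 0, 0], [-1, -1, -3, 0, 0], [-1, 0, 0, 0, 0]]

```text
time_s: 21.55
tcp_pos: [0.434, -0.4736, 0.2081]
eef_rot: [-180.0, -0.0, 173.3]
contact_force: [0.2, 0.8, -0.8]
gripper_width: 0.0006
gripper_force: 0.0
```

```bash
python3 j.py 8
python3 - <<'E'
from h import *
t=cv2.imread('pics/t8.png')
O=np.array([577,14.6]); a=np.radians(-6.6); R=np.array([[np.cos(a),-np.sin(a)],[np.sin(a),np.cos(a)]])
# rectified top at z=50mm: 4 px/mm? 3 px per mm, holder frame; x up
xs=np.arange(-40,155,.5); ys=np.arange(130,-130.1,-.5)
M=np.zeros((len(xs),len(ys),2),np.float32)
c,K,V=cam('top')
X,Y=np.meshgrid(xs[::-1],ys,indexing='ij'); W=np.stack([X,Y],-1)@R.T+O
q=np.stack([W[...,0]/1000,W[...,1]/1000,np.full(X.shape,.05)],-1)@V[:3,:3].T+V[:3,3]
mx=(c['cx']+c['fx']*q[...,0]/-q[...,2]).astype(np.float32); my=(c['cy']+c['fy']*-q[...,1]/-q[...,2]).astype(np.float32)
w=cv2.remap(t,mx,my,cv2.INTER_CUBIC); cv2.imwrite('pics/rect8.png',w)
g=cv2.cvtColor(w,cv2.COLOR_BGR2GRAY).astype(float); x=xs[::-1]
for y in(115,95,78,-78,-95,-115):
    j=int((130-y)/.5); p=cv2.GaussianBlur(g[:,j-6:j+7].mean(1)[:,None],(1,5),0)[:,0]; d=np.gradient(p)
    k=[i for i in range(2,len(d)-2) if abs(d[i])>4 and abs(d[i])==abs(d[i-2:i+3]).max()]
    print(y,[(x[i],int(round(d[i]))) for i in k])
E
```

```text
[ -85.60002435 -499.65131203] 0.20839195760054186 [ 6.59182134e-04  9.84935602e-01 -2.39777763e-01] [-0.02323166 -0.0451189   0.05676664]
top [ -13.9 -123.6] [ 22.7 -83.9] 87.8
top [-14.3  84.7] [ 22.9 123.9] 1.9
scene [-13.8  82.3] [ 36.  135.2] 0.4
scene [ -12.9 -126.2] [ 49.8 -62.7] 23.0
top [ 24.2 -70.1] [109.8  69.6] 90.0
115 [(np.float64(115.0), -11), (np.float64(105.5), 4), (np.float64(26.5), -5), (np.float64(-14.0), -5), (np.float64(-18.5), 8)]
95 [(np.float64(116.0), -10), (np.float64(26.5), -5), (np.float64(-19.0), 5)]
78 [(np.float64(146.0), -4), (np.float64(118.0), -4), (np.float64(114.5), 5), (np.float64(111.0), -5), (np.float64(105.0), -6), (np.float64(21.5), 13), (np.float64(-12.5), -11)]
-78 [(np.float64(146.5), -5), (np.float64(118.0), -4), (np.float64(115.0), 4), (np.float64(107.5), -7), (np.float64(21.5), 14), (np.float64(-12.5), -12)]
-95 [(np.float64(116.0), -12), (np.float64(-18.5), 8)]
-115 [(np.float64(116.0), -13), (np.float64(-15.0), -4), (np.float64(-19.0), 6)]
```

View pics/rect8.png

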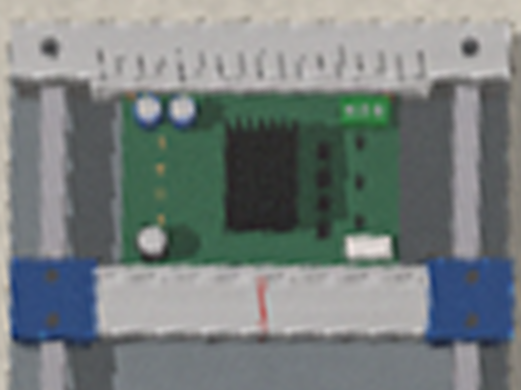

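The rectified view shows the jaw bar at holder x 5.5 (closed is 5), square at both ends, with the board's long edges hidden under both lips and the sink at about x 65. The jaw was dead still from 10 to 20 N, so it is home. I hand in.

```bash
python3 -c "
from plant import r
print(r.close_job())"
```

```text
the job is handed in; nothing more can be done
None
```

The green board is on the posts with its long edges home in both jaw slots, by camera measurement and a dead stop at 20 N; nothing else was moved, and I handed the job in at about 22 s, verdict not shown.

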